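Loosen the board clamp with its ratchet

ROBOT

A 7-joint arm with a two-finger parallel gripper is mounted at the origin on the work surface. World frame = base frame: x ahead of the robot, y to its left, z up, the work surface at z = 0. Lengths are in m, angles in rad, forces in N, time in s.
With the tool pointing down it reaches from about 0.425 to 0.95 m from the base axis. Payload 4.7 kg.
Tool frame: the origin (TCP) lies on the centre line of the jaws, within the pads' length; the fingertips stand robot.nose_length ahead of it and the grasp point (between the pads) lies 8 mm behind it (robot.nose_length is the distance from the TCP to the fingertips, in m); z points along the fingers, x is the direction in which the jaws open and shut, and the axes are right-handed (so a half turn about z gives the same grasp; the last joint's range is limited). The gripper opens to 85 mm and grips with 20 to 120 N. Pads are 22 mm wide; open, the fingers measure 114 mm over their backs; the gripper's body (76 mm by 85 mm) begins 54 mm behind the grasp point. The pads swing forward as they close: fully open they stand 13 mm farther back than shut.
Start: joints at [1.21, 0.469, -0.049, 1.532, 0.024, 1.141, -0.082], TCP at [0.22, -0.638, 0.242] pointing down, gripper open.
Joint ranges: [-2.59, 2.59], [-0.33, 1.99], [-1.39, 1.29], [0.1, 2.45], [-1.04, 4.18], [0.21, 1.99], [-2.66, 2.66]. Speed limits (rad/s): [2.57, 2.57, 3.14, 3.14, 3.14, 3.14, 3.14].

INTERFACE

Orientations are given as [roll, pitch, yaw] about the fixed x, y, z axes, in that order (R = Rz(yaw) Ry(pitch) Rx(roll)).
In Python, from plant import robot gives the robot as it stands. Calls block until the motion is done:
- robot.goto(position, orientation): joint-space move of the TCP to a pose.
- robot.move_straight(position, vel=0.15, attitude=None, contact_N=None): straight line of the TCP; attitude=None keeps the orientation; vel is the mean speed in m/s. With contact_N (N) it stops when the force on the tool has changed by that much, and returns True; else False.
- robot.move_joints(angles): joint-space move.
- robot.grip(opening, strength=None): opening from 0.0 (shut) to 1.0 (fully open); strength is the grip in N (None keeps the last); returns when the fingers have stopped.
- robot.sleep(seconds).
- robot.inverse_kinematics(position, orientation): joint angles nearest the present ones, or None.
- robot.sense(): the state.
- robot.grab_frame(name): name is "scene" or "top" or "wrist"; returns a dict with "image" (480x640x3 uint8, red, green, blue), "range_z" (480x640 float32, m along the optical axis (not along the pixel's ray), 0 where there is no reading), "fx", "fy", "cx", "cy" (pixels), "R" (3x3) and "t" (3): a world point X has camera coordinates R X + t. Camera axes: x right, y down, z forward; pixel columns grow to the right and rows downward; lengths in m; the calibration is good to about 2 mm. A picture is of the moment at which its call begins.
A pose or a line that the arm cannot do raises robot.IKError and nothing moves.
- robot.close_job(): hands the job in, once; it reports no verdict.
The state is a dict: "t": time; "joint_pos": joint angles; "joint_velocities": joint speeds; "effort": joint torques, N m; "tcp_pos": TCP position; "tcp_rot": TCP orientation; "wrist_force": force on the tool from outside, world axes, zero at the start; "torque": the same for the moment, N m; "opening": opening from 0.0 (shut) to 1.0 (fully open).
Only numpy, scipy, OpenCV 4.12 (cv2) and the standard library are available. Lean on these libraries where they do the work, as an engineer would, in place of code of your own. Each camera call takes 0.05 s, during which the arm holds its last target. There are 200 camera calls.

TASK

Loosen the clamp bolt of the clamp that holds the green circuit board. Its ratchet is still set to tighten: first flip the ratchet's orange direction lever fully over to the green-dot side, then swing its yellow handle counter-clockwise (seen from above) until the bolt has turned by at least 30 degrees, and let go. Do not swing the ratchet of the empty clamp beside it.

Things in the scene. Friction and masses are not known exactly. Their poses are not given: they have to be found in the camera images.
- handle_grip (a point): Ratchet on the blue clamp (fixed) with a green circuit board: level, turns about an upright bolt; steel head 52 mm wide; round yellow grip 20 mm thick, 72 to 177 mm from the bolt axis. Point: grip's centre line, 130 mm from the axis, 75 mm above table, nothing under it for 50 mm. x: outward along handle (bolt axis at x = -130 mm), y: its left = counter-clockwise, z up. About 5 N swings it.
- lever_fin (a point): Orange upright fin of its direction lever, 14 x 8 mm, 86 (head's flat top) to 118 mm above table; point: its centre, at 105 mm. Turns 0.8 rad between stops about an upright pivot 38 mm away (handle_grip x = -100 mm); stays put, about 2 N. In handle_grip's frame at x = -135 to -138 mm, y = +12 to +15 (red dot, tighten, as it starts); push to y = -15 mm (green dot, loosen). x: from fin to pivot, z up.
- bolt (a joint): Turn of that clamp's bolt, rad: 0 tight (start, a stop), grows counter-clockwise to 1.6, stays put; 68 mm flange with white mark under the head. Lever at loosen: after 0.3 to 0.5 rad of slack it turns with the handle, which stops 1.4 to 1.6 rad from its start. Lever at tighten: it does not loosen. The pawl catches only if the lever was flipped with the handle within 30 mm of its start.
- spare_handle_grip (a point): The same point on the like ratchet of the other, empty clamp (blue, bare jaws, no circuit board), which must not be swung. Same sizes and axes; its lever may be on either side.

How it is judged:
By the outcome, as a careful person would: the job done as asked, in the order asked, and still so for the second after the job is handed in, with the robot touching nothing.
It also fails if it takes over 48 s, if anything falls off the work surface, if the arm or the gripper's body presses on something with over 40 N, if the wrist force passes 120 N, or if a joint passes its speed limit or range.

## Working session

There is one attempt and no reset: what is moved stays moved. The work goes in short steps, each a Python script; the robot and the scene stay as the last script left them, time stands still between calls to the robot, and variables do not carry over. Pictures are saved under pics/ and viewed, about 8 in all and at most 12, crops included, and the job is handed in when it is done.

```bash
mkdir -p pics; ls
cat > h.py <<'E'
import numpy as np, cv2
from plant import robot
def snap(name,fn):
    f=robot.grab_frame(name); cv2.imwrite('pics/'+fn+'.png',f['image'][:,:,::-1]); np.savez('pics/'+fn+'.npz',**f); return f
def px(f,u,v,z=None):
    """world point of a pixel, by depth or on plane height z"""
    R,t=np.array(f['R']),np.array(f['t'])
    d=R.T@np.array([(u-f['cx'])/f['fx'],(v-f['cy'])/f['fy'],1.]); c=-R.T@t
    s=(z-c[2])/d[2] if z is not None else float(f['range_z'][int(v),int(u)])
    return c+s*d
E
python3 - <<'E'
from h import *
a=snap('top','top0');b=snap('scene','scene0')
s=robot.sense();print(s['t'],s['tcp_rot'],robot.nose_length,s['wrist_force'])
E
```

```text
pics
0.1 [ 3.14153713e+00  1.78703632e-03 -1.23901140e+00] 0.011 [-0.11356592  0.51182592 -0.47100974]
```

View pics/top0.png

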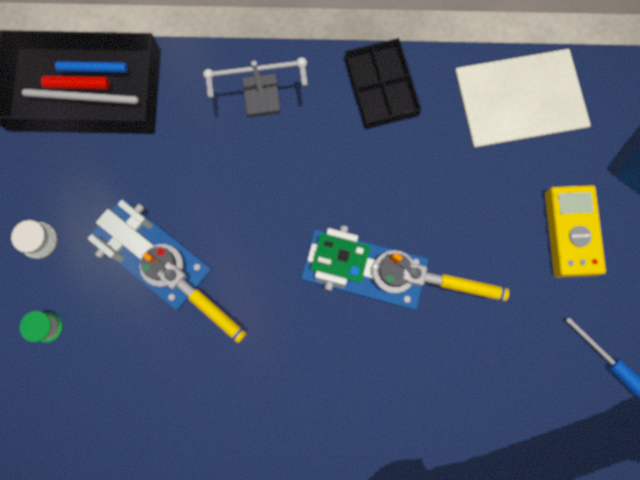

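View pics/scene0.png

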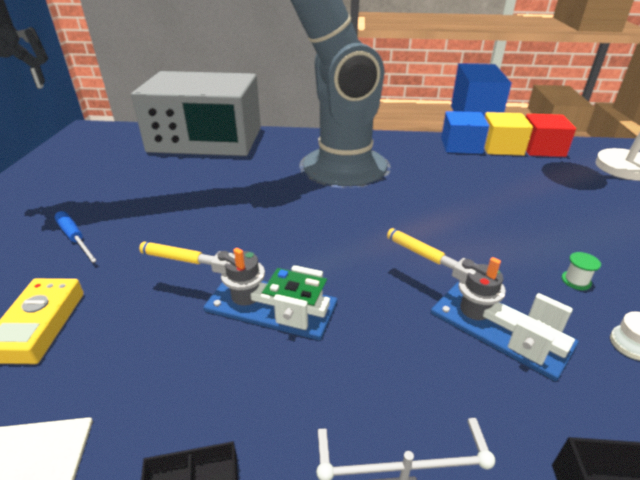

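The top view shows the board clamp in the centre: bolt near (397,270), orange fin near (397,258), and the yellow grip from (442,280) to (508,295). The empty clamp is at the left.

Run:
```python
import numpy as np,cv2
from h import px
f=dict(np.load('pics/top0.npz'));im=f['image']
cv2.imwrite('pics/crop1.png',cv2.resize(im[215:315,290:520],None,fx=3.4,fy=3.4,interpolation=cv2.INTER_CUBIC)[:,:,::-1])
h=cv2.cvtColor(im,cv2.COLOR_RGB2HSV)
m=cv2.inRange(h,(20,150,120),(35,255,255));m[:, :425]=0;m[:,525:]=0;m[:240]=0;m[320:]=0
v,u=np.nonzero(m)
P=np.array([px(f,a,b,.075) for a,b in zip(u,v)])
c=P.mean(0);w,V=np.linalg.eigh(np.cov(P[:,:2].T));d=V[:,1]
s=(P[:,:2]-c[:2])@d
print('grip c',c,'dir',d,np.degrees(np.arctan2(d[1],d[0])),s.min(),s.max(),len(u))
print('depth z',np.median([px(f,a,b)[2] for a,b in zip(u,v)]))
m=cv2.inRange(h,(5,170,150),(16,255,255));m[:,:375]=0;m[:,425:]=0;m[:240]=0;m[290:]=0
v,u=np.nonzero(m);print('fin px',u.mean(),v.mean(),len(u),u.min(),u.max(),v.min(),v.max())
for z in(.105,.118):print(px(f,u.mean(),v.mean(),z))
print('cam',-f['R'].T@f['t'])
```

```text
grip c [ 0.48988694 -0.26498473  0.075     ] dir [0.19327839 0.98114396] 78.8558306819927 -0.05626365909612043 0.0486841613265297 797
depth z 0.08408529856755276
fin px 396.4 257.75 20 392 401 254 261
[ 0.52894255 -0.14284853  0.105     ]
[ 0.52684814 -0.14120734  0.118     ]
cam [ 0.38731028 -0.03186473  0.9841102 ]
```

View pics/crop1.png

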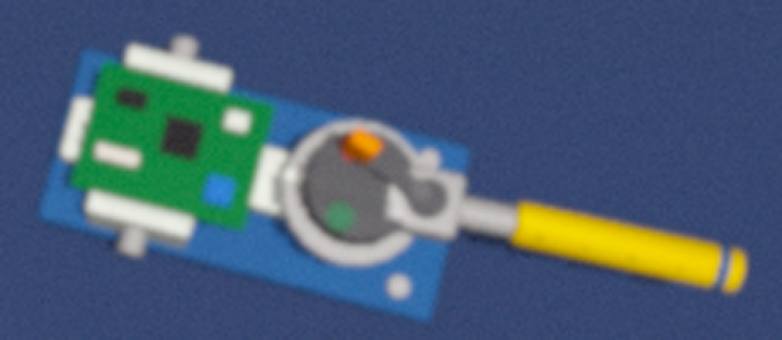

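Geometry agrees: the fin sits at about (-6.7, +14.7) mm from the axis in the handle frame, which is the tighten side. Next I go beside the fin with the gripper shut and push it over.

```bash
cat >> h.py <<'E'
A=np.array([0.5132,-0.1466]); TH0=np.arctan2(-.98114,-.19328)
def hp(x,y,z,th=0):
    """world point from bolt-axis handle coords (x outward, y left), handle turned by th"""
    a=TH0+th; o=np.array([np.cos(a),np.sin(a)]); l=np.array([-o[1],o[0]])
    return [*(A+x*o+y*l),z]
def att(th=0): return [np.pi,0,TH0+th]
E
python3 - <<'E'
from h import *
robot.grip(0.0,40)
robot.goto(hp(-.006,.040,.18),att())
print('nose',robot.nose_length,robot.sense()['opening'],robot.sense()['joint_pos'])
print('down',robot.move_straight(hp(-.006,.040,.108),vel=.08,contact_N=6))
s=robot.sense();print(s['t'],s['tcp_pos'],s['wrist_force'])
snap('wrist','w1');snap('scene','s1')
a=cv2.imread('pics/s1.png')[190:340,130:350];b=cv2.imread('pics/w1.png')
cv2.imwrite('pics/m1.png',np.hstack([cv2.resize(a,(440,300)),cv2.resize(b,(360,300))]))
E
```

```text
nose 0.011 0.0008997320934834931 [ 0.37503516  0.37902818 -0.23612511  1.83719016  0.10822147  0.93759857
 -1.67611321]
down False
4.05 [ 0.55408608 -0.14848512  0.10848581] [ 0.12941559  0.54283616 -0.09456562]
```

View pics/m1.png

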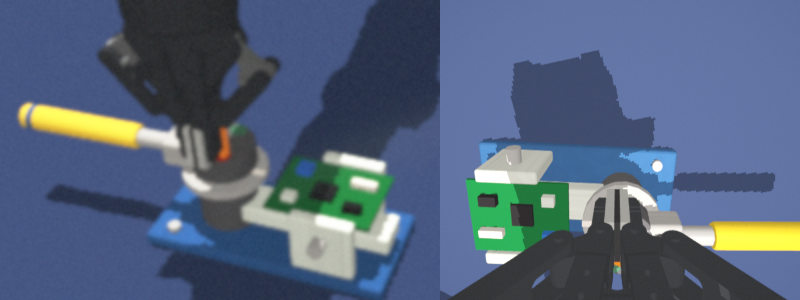

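The shut fingers stand beside the fin: in the wrist view the fin at (617,265) lines up with the fingers, and nothing is touched. Now push.

Run:
```python
from h import *
print('push',robot.move_straight(hp(-.007,-.008,.107),vel=.04,contact_N=9))
s=robot.sense();d=np.array(s['tcp_pos'][:2])-A
print(s['t'],s['tcp_pos'],s['wrist_force'],'left',d@np.array([.98114,-.19328]))
robot.move_straight(hp(-.007,.03,.108),vel=.15)
robot.move_straight(hp(-.007,.03,.20),vel=.2)
p=hp(.13,-.06,.20);robot.goto(p,att())
snap('top','t2');f=snap('scene','s2')
a=cv2.imread('pics/t2.png')[215:315,290:520];b=cv2.imread('pics/s2.png')[190:340,130:350]
cv2.imwrite('pics/m2.png',np.hstack([cv2.resize(a,(440,200)),cv2.resize(b,(293,200))]) if 0 else np.vstack([cv2.resize(a,(700,300)),cv2.resize(b,(440,300)).repeat(1,1) if 0 else cv2.copyMakeBorder(cv2.resize(b,(440,300)),0,0,0,260,0)]))
print(robot.sense()['t'])
```

```text
push True
5.0583 [ 0.51806826 -0.14137082  0.1079799 ] [ 2.72576675 -0.79547308  0.07632709] left 0.003765744292687703
6.7917
```

View pics/m2.png

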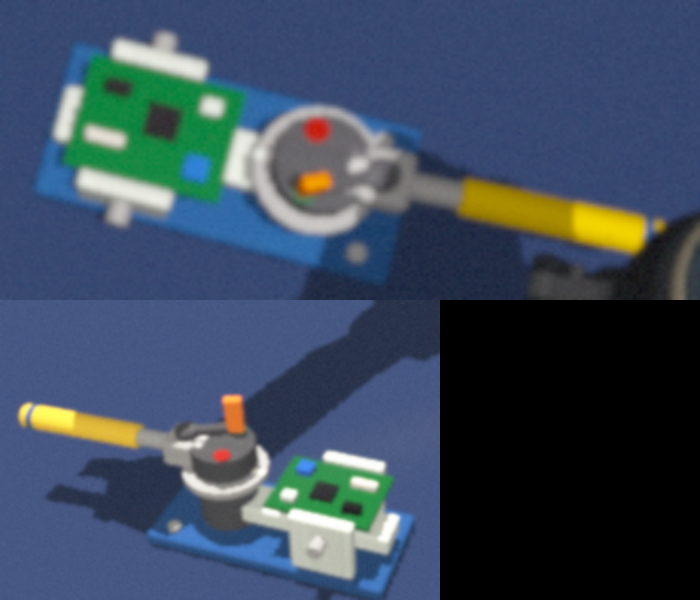

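Run:
```python
import numpy as np,cv2
from h import px,A
o=np.array([-.19328,-.98114]);l=np.array([.98114,-.19328])
for n in('top0','t2'):
    f=dict(np.load(f'pics/{n}.npz'));h=cv2.cvtColor(f['image'],cv2.COLOR_RGB2HSV)
    m=cv2.inRange(h,(5,170,120),(17,255,255));m[:,:375]=0;m[:,425:]=0;m[:240]=0;m[290:]=0
    v,u=np.nonzero(m)
    d=px(f,u.mean(),v.mean(),.112)[:2]-A;print(n,len(u),'top-ish',d@o,d@l)
f=dict(np.load('pics/s2.npz'));h=cv2.cvtColor(f['image'],cv2.COLOR_RGB2HSV)
m=cv2.inRange(h,(3,150,120),(14,255,255));m[:185]=0;m[260:]=0;m[:,:225]=0;m[:,265:]=0
n,L,st,c=cv2.connectedComponentsWithStats(m);k=1+st[1:,4].argmax();v,u=np.nonzero(L==k)
P=np.array([px(f,a,b) for a,b in zip(u,v)]);P=P[(P[:,2]>.085)&(P[:,2]<.125)]
d=np.median(P,0)[:2]-A;print('scene',len(P),np.median(P,0),d@o,d@l)
```

```text
top0 44 top-ish -0.009043071844884159 0.012405593920322689
t2 27 top-ish -0.009159324263102165 -0.015819675918170368
scene 132 [ 0.5052397  -0.13655529  0.1038631 ] -0.008316701634743016 -0.009751609481796234
```

The top view puts the fin at y ≈ -15 mm, the green-dot side. I'll press once more, a little harder, to be sure it is at the stop, and check the swing path's IK before pushing the handle.

Run:
```python
from h import *
for th in(0,.4,.8,1.25):
    q=robot.inverse_kinematics(hp(.135,-.021,.066,th),att(th));print(th,None if q is None else np.round(q,2))
robot.goto(hp(-.007,.03,.16),att())
robot.move_straight(hp(-.007,.018,.107),vel=.12,contact_N=8)
print('push',robot.move_straight(hp(-.007,-.008,.107),vel=.03,contact_N=16))
s=robot.sense();d=np.array(s['tcp_pos'][:2])-A
print(s['t'],s['tcp_pos'],s['wrist_force'],'left',d@np.array([.98114,-.19328]))
robot.move_straight(hp(-.007,.03,.108),vel=.15)
robot.move_straight(hp(-.007,.03,.18),vel=.2)
robot.goto(hp(.135,-.05,.18),att())
print('down',robot.move_straight(hp(.135,-.05,.066),vel=.12,contact_N=6))
print('touch',robot.move_straight(hp(.135,-.015,.066),vel=.05,contact_N=3))
s=robot.sense();print(s['t'],s['tcp_pos'],s['wrist_force'],'left',(np.array(s['tcp_pos'][:2])-A)@np.array([.98114,-.19328]))
```

```text
0 [ 0.59  0.48 -0.17  2.    0.13  0.67 -1.43]
0.4 [ 0.6   0.55 -0.23  1.88  0.18  0.73 -1.1 ]
0.8 [ 0.58  0.61 -0.29  1.77  0.24  0.79 -0.79]
1.25 [ 0.56  0.66 -0.38  1.7   0.31  0.84 -0.47]
push True
8.75 [ 0.51825058 -0.14039649  0.10799713] [ 2.35958157  0.81848983 -0.46337942] left 0.0037563088640007593
down False
touch False
12.2333 [ 0.47232679 -0.2760127   0.06587501] [0.91348322 0.11851554 0.10387014] left -0.015089456294066862
```

The second push stopped at the same place (3.76 mm both times), so the lever is at its stop. Now swing the handle along an arc.

Run:
```python
from h import *
for th in np.arange(.1,1.28,.13):
    c=robot.move_straight(hp(.135,-.018,.066,th),vel=.08,attitude=att(th),contact_N=25)
    s=robot.sense();print(round(th,2),c,round(s['t'],2),np.round(s['wrist_force'],1))
    if c: break
robot.move_straight(hp(.135,-.05,.066,th),vel=.12)
robot.move_straight(hp(.135,-.06,.2,th),vel=.2)
robot.goto(hp(.2,-.2,.25,th-.3),att(th-.3))
f=snap('top','t3');print(robot.sense()['t'])
im=f['image'];h=cv2.cvtColor(im,cv2.COLOR_RGB2HSV)
m=cv2.inRange(h,(20,150,90),(35,255,255));m[:,:380]=0;m[:,530:]=0;m[:140]=0;m[320:]=0
n,L,st,cc=cv2.connectedComponentsWithStats(m);k=1+st[1:,4].argmax();v,u=np.nonzero(L==k)
d=np.array([px(f,a,b,.075)[:2] for a,b in zip(u,v)]).mean(0)-A
print('handle turned',(np.arctan2(d[1],d[0])-TH0),d)
cv2.imwrite('pics/m3.png',np.hstack([cv2.resize(cv2.imread('pics/'+n+'.png')[180:310,330:470],(400,371),interpolation=cv2.INTER_CUBIC) for n in('t2','t3')]))
```

```text
0.1 False 12.52 [ 0.1  0.2 -0.1]
0.23 False 12.89 [-0.2 -0.2 -1.1]
0.36 False 13.27 [ 0.1  0.5 -0.4]
0.49 False 13.64 [-1.7 -1.6 -0.9]
0.62 False 14.02 [-0.5 -2.6 -1.2]
0.75 False 14.39 [-1.3 -1.7 -0. ]
0.88 False 14.77 [-1.3 -2.  -0.1]
1.01 False 15.14 [ 0.6 -2.5 -0.2]
1.14 False 15.52 [-0.6 -2.1 -0.1]
1.27 False 15.89 [-0.3 -1.6  0.1]
17.9917
handle turned 1.2393823234964914 [ 0.10408978 -0.06041868]
```

View pics/m3.png

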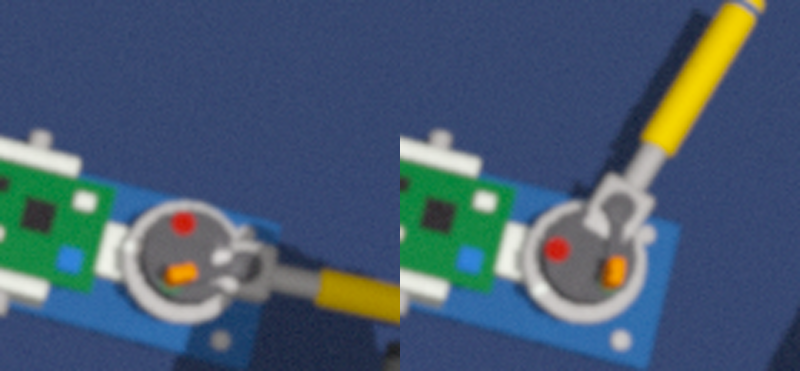

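The handle has turned 1.24 rad. The flange's white mark moved from (130,247) to about (140,290) around the centre (184,262), roughly 45° counter-clockwise. The fin is still on the green side, and the robot is clear of everything.

```bash
python3 -c "
from h import *
s=robot.sense();print(s['t'],s['wrist_force'],s['tcp_pos']);robot.close_job()"
```

```text
17.9917 [ 0.53763915  0.26157802 -0.06876419] [ 0.51210485 -0.42605861  0.24912058]
the job is handed in; nothing more can be done
```

The clamp bolt on the green-board clamp is loosened by about 45° (at least 30° was needed), and I handed the job in at 18 s of the 48 s limit. I read that off the white mark on the bolt's flange in the top view.

- **Lever:** I pushed it from the red-dot to the green-dot side before touching the handle. A second, harder push stopped at the same point (3.76 mm both times), so it is at its stop.
- **Handle:** I swung it counter-clockwise with the shut fingers. It measured 1.24 rad in the last top view, which fits the bolt turn plus about 0.4 rad of slack.
- **Finish:** The arm is backed off and touching nothing, and I never went near the empty clamp.
- **Failed check:** The guarded touch on the handle (3 N) did not trigger where I expected contact. The swing forces and the last picture showed that the handle and bolt did turn.

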